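# Reverse a double-ended bench stake in its stand and pin it again

### The job

The next frame repair needs the flat end of the bench stake, but its round horn is sticking out of the stand. Draw out the locking pin, take the stake out, turn it end for end, push it fully home in the slanted socket with the flat tongue facing out, and push the locking pin fully back through stand and stake. Leave the other things on the desk where they are.

Things in the scene. Friction and masses are not known exactly. Their poses are not given: they have to be found in the camera images.
- stand: Charcoal-painted cast bench stand, fixed on the desk. Base plate 170 (x) x 84 (y) mm, top at 12 mm; on it a web and a square socket slanting up along the stand's +x at 35 degrees above level. Origin: on the desk, mid-base; z up; the +y side faces the robot. In this frame the socket's outward axis u = (0.819, 0, 0.574), the normal of its top face n = (-0.574, 0, 0.819). Empty, 105 mm high.
- socket_hole (a point): Where the cross-hole meets the bore: (16, 0, 76) mm in the stand's frame. The cross-hole, 8.6 mm, runs level along the stand's y through both 6 mm side walls (outer faces at y = +16 and -16 mm). The bore is blind; its bottom is 75 mm down the slant (-u) from here.
- socket_mouth (a point): Middle of the bore's mouth, 10 mm up along u from socket_hole; a bright flared lip sticks out 5 mm further. Bore 20 mm square: 10 mm to each side in y, from 9 mm below to 11 mm above the line through socket_hole along n, so a stake lying on its lower wall and on the bottom has its hole in line.
- socket_tip (a point): Point 75 mm outward along u from socket_hole, where the outer end of a fully home stake is (now the horn's tip).
- stake: Steel double-ended stake, 150 mm long, about 0.24 kg: square shank 18 x 18 x 84 mm; at +x a round horn 33 mm long, 17 tapering to 6 mm; at -x a flat tongue 33 mm long, 15 wide (y), 6 thick (z). Origin: its middle, centre of the 8.4 mm cross-hole, which runs along its y. Starts on the bore's bottom, x along u, y along the stand's y, 32 mm of shank showing. On the desk its middle is 9 mm up.
- stake_flat (a point): Middle of the flat tongue's end face, (-75, 0, 0) mm of the stake. The stake must go back with its cross-hole along the stand's y. A spring ball in the socket's top wall (6 N, 25 mm below socket_hole) bears on the shank: sliding it takes about 5 to 10 N and it stays wherever it is let go, so push until it stops at the bottom; past 10 N the push rises steeply there.
- lock_pin: Loose steel locking pin, 72 mm, 40 g: shaft 6.8 mm, nose tapering to 3 mm, ending at y = -28 mm; ribbed thumb plate 20 (x) x 27 (y) x 10 (z) mm from y = 17 to 44 mm. Origin on its axis, at socket_hole when home. Starts through stand and stake from the stand's +y side, y along the stand's y, plate level; draws out along +y, clear after 45 mm.
- pin_plate (a point): Middle of the thumb plate, (0, 30.5, 0) mm of the pin. Laid down, the pin lies on its plate, this point 5 mm up, the nose dipping about 1.7 degrees. Fully home the plate is against the socket's side (gap under 1 mm).
- spectacles: Black spectacles waiting for repair, 138 x 138 x 41 mm; origin under the middle. Leave alone.
- screwdriver: Small screwdriver, 11 x 100 x 11 mm, lying along its y; origin under the middle. Leave alone.
- contact_lens_case: Contact lens case, two round lids, 30 x 68 (y) x 19 mm; origin under the middle. Leave alone.
- eye_drops: Small bottle standing upright, 22 mm across, 58 mm high; origin under the middle. Leave alone.

How it is judged (in metres and radians):
On the way, in this order (a step that is already met when the one before it is completed fails the run):
1. the locking pin is drawn right out (distance between lock_pin and socket_hole above 0.05 m), for 0.1 s.
2. the stake is out of the socket (distance between stake and socket_hole above 0.08 m), for 0.1 s.
3. the stake is fully home again, flat tongue out (distance between stake and socket_hole below 0.0035 m and distance between stake_flat and socket_tip below 0.006 m), for 0.2 s.
At the end, for the whole second after the job is handed in: The stake's middle is within 3.5 mm of socket_hole and the flat tongue's end within 6 mm of socket_tip (fully home, flat end out); the locking pin's origin is within 4 mm of socket_hole (through stand and stake, plate against the side); both at rest (all of step 3 and distance between lock_pin and socket_hole below 0.004 m and linear speed of each of stake, lock_pin below 0.02 m/s); the robot touches nothing.
It fails at once if the spectacles is pushed more than 25 mm (distance of spectacles from where it was at the start of the episode above 0.025 m).
It fails at once if the screwdriver is pushed more than 25 mm (distance of screwdriver from where it was at the start of the episode above 0.025 m).
It fails at once if the contact lens case is pushed more than 25 mm (distance of contact_lens_case from where it was at the start of the episode above 0.025 m).
It fails at once if the eye drops is pushed more than 25 mm or knocked over (distance of eye_drops from where it was at the start of the episode above 0.025 m or angle between eye_drops's own z axis and vertical above 0.6 rad).
It also fails if it takes over 72 s, if anything falls off the work surface, if the arm or the gripper's body presses on something with over 40 N, if the wrist force passes 120 N, or if a joint passes its speed limit or range.

### The arm

A 6-joint arm with a two-finger parallel gripper is mounted at the origin on a cart in front of the work surface, level with it; the furniture and walls round the work are solid. World frame = base frame: x ahead of the robot, y to its left, z up, the work surface at z = 0. Lengths are in mm, angles in rad, forces in N, time in s.
With the tool pointing down it reaches from about 350 to 875 mm from the base axis. Payload 4.2 kg.
Tool frame: the origin (TCP) lies between the finger pads; the fingertips stand 17 mm ahead of it and the grasp point (between the pads) lies 2 mm behind it; z points along the fingers, y is the line along which they close (so a half turn about z gives the same grasp; the last joint's range is limited). The gripper opens to 85 mm and grips with 20 to 120 N. Pads are 22 mm wide; open, the fingers measure 114 mm over their backs; the gripper's body (76 mm by 85 mm) begins 54 mm behind the grasp point. The pads swing forward as they close: fully open they stand 13 mm farther back than shut.
Start: joints at [-1.026, 0.385, 0.008, 0, -1.194, -0.259], TCP at [176.219, -599.621, 215.812] pointing down, gripper open.
Joint ranges: [-3.14, 3.14], [-1.21, 2.06], [-1.07, 1.41], [-3.16, 2.05], [-2.99, -0.16], [-3.1, 3.1]. Speed limits (rad/s): [2.79, 2.79, 3.14, 3.14, 3.14, 3.14].

### API

Orientations are given as a unit quaternion [x, y, z, w].
In Python, from bench import arm gives the robot as it stands.
- The arm moves only by the shell command python3 jog.py 'ROWS' [OPENING]. ROWS is a JSON list of rows, 1 to 10 of them, each written [[dx, dy, dz], [rx, ry, rz]]: dx, dy, dz in mm, then a rotation vector rx, ry, rz in rad; each row is the pose to reach, as a shift and turn from the pose commanded when the command began, along the tool's axes at that moment; what a row does not reach only later rows make up. A row lasts 1/10 s, in which the tool goes at most 50 mm and 0.15 rad, less where a joint would pass 70% of its speed; a pose out of reach is approached as far as the arm can. OPENING is the finger opening in mm, set as the command begins (- or left out keeps the last). The fingers move at their own pace and stop on an object; the grip force is fixed at half the most. Time passes only in rows, so rows that do not move let the fingers close. It prints the time, the measured TCP pose, the force, the opening and the grip force at its end. Input that does not fit is refused with a message, and nothing moves.
- arm.read_state(): the state, without advancing time (a new reading comes with each control period).
- arm.get_image(name): name is "side" or "top" or "wrist"; returns the picture (420x560x3 uint8, blue, green, red); there is no depth.
- arm.get_calibration(name): a dict with "K" (3x3 intrinsics, pixels), "rvec" (rotation vector, rad) and "tvec" (3), from world to camera coordinates, as OpenCV has them. Camera axes: x right, y down, z forward; pixel columns grow to the right and rows downward; lengths in mm; the calibration is good to about 2 mm. A picture is of the moment at which its call begins: read the wrist's pose just before it. get_calibration takes no time and is no camera call; for the wrist camera it gives the pose at the moment of the call.
- arm.job_done(): hands the job in; it is judged then, once.
The state is a dict: "clock": time; "joints": joint angles; "joint_vel": joint speeds; "joint_efforts": joint torques, N m; "position": TCP position; "ee_rot": TCP orientation; "contact_force": force on the tool from outside, world axes, zero at the start; "wrist_torque": the same for the moment, N m; "gripper_width": finger opening in mm; "grasp_force": force on a finger pad.
Only numpy, scipy, OpenCV 4.12 (cv2) and the standard library are available. Lean on these libraries where they do the work, as an engineer would, in place of code of your own. Each camera call takes 0.05 s, during which the arm holds its last target. There are 200 camera calls.

## Working session

There is one attempt and no reset: what is moved stays moved. The work goes in short steps, Python scripts to look and compute and a shell command to move; the robot and the scene stay as the last step left them, time stands still between calls to the robot, and variables do not carry over. Pictures are saved under pics/ and viewed, at most 10 in all, crops included, and the job is handed in when it is done.

```bash
ls; mkdir -p pics
python3 - <<'E'
from bench import arm
import cv2,json
for n in("side","top"):
    cv2.imwrite(f"pics/{n}0.png",arm.get_image(n))
    c=arm.get_calibration(n);print(n,c)
print(arm.read_state())
E
```

```text
bench.py
jog.py
pics
side {'K': array([[408.84826503,   0.        , 287.42217067],
       [  0.        , 408.84826503, 214.8755066 ],
       [  0.        ,   0.        ,   1.        ]]), 'rvec': array([ 0.63319968, -2.37301796,  1.4604366 ]), 'tvec': array([545.76922264, 113.74337659, 828.84022943])}
top {'K': array([[429.64305732,   0.        , 283.29087974],
       [  0.        , 429.64305732, 210.42396509],
       [  0.        ,   0.        ,   1.        ]]), 'rvec': array([ 2.15789178, -2.10405616,  0.13470626]), 'tvec': array([246.8592253 , 506.09062409, 871.43185891])}
{'clock': 0.1, 'joints': array([-1.02641254e+00,  3.85491656e-01,  6.75547551e-03, -4.42169665e-04,
       -1.19399638e+00, -2.58588999e-01]), 'joint_vel': array([ 0.00041494, -0.00212549,  0.00219599,  0.0010287 , -0.00146806,
       -0.00050303]), 'joint_efforts': array([ 2.44012972e-04, -3.93318844e+01,  1.88928884e+01,  4.19790789e+00,
       -2.61798399e-03,  1.05626910e-05]), 'position': array([ 176.05356854, -599.11372108,  214.8199499 ]), 'ee_rot': array([-1.42330786e-01,  9.89818654e-01,  9.71437604e-04, -1.89171693e-04]), 'contact_force': array([-1.21021557,  0.28370873,  0.26837471]), 'wrist_torque': array([ 0.00983525, -0.00575337,  0.00347729]), 'grasp_force': 0.0, 'gripper_width': 85.36659884887648}
```
View pics/side0.png

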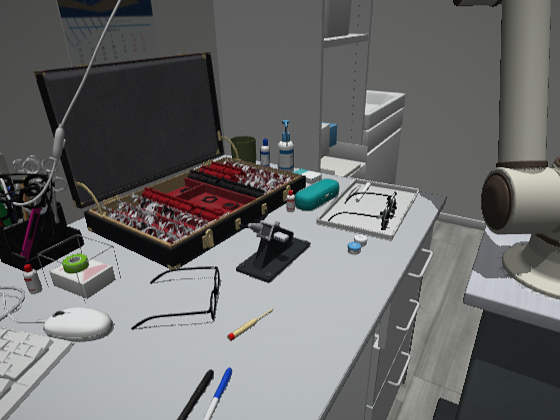

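View pics/top0.png

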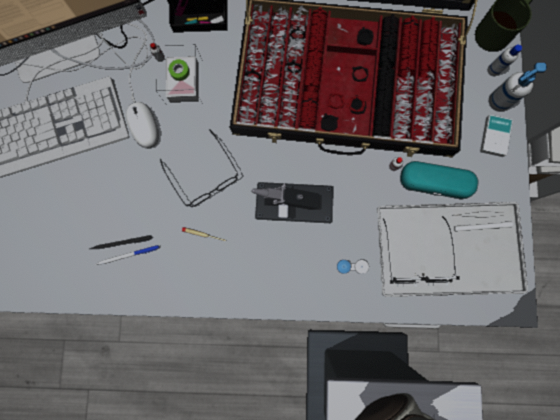

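The side view shows the stand at about (275,255). In the top view its base is about (256,183)-(333,222), with the horn pointing image-left and the pin plate at about (283,211) on the robot's side. Next I'll measure these.

Create h.py:
```python
import numpy as np,cv2
from bench import arm
from scipy.spatial.transform import Rotation as R
def cal(n):
    c=arm.get_calibration(n);return c["K"],cv2.Rodrigues(np.array(c["rvec"]))[0],np.array(c["tvec"])
def ray(n,uv,z,c=None):
    K,Rm,t=c or cal(n);d=Rm.T@np.linalg.inv(K)@np.array([*uv,1.]);o=-Rm.T@t
    return o+d*(z-o[2])/d[2]
def proj(n,P,c=None):
    K,Rm,t=c or cal(n);p=K@(Rm@np.asarray(P,float)+t);return p[:2]/p[2]
```

Run:
```python
from h import *
im=cv2.imread("pics/top0.png");g=cv2.cvtColor(im,6)
roi=g[165:240,240:350]
m=(roi<75).astype('uint8')
cs,_=cv2.findContours(m,0,2);c=max(cs,key=cv2.contourArea)
r=cv2.minAreaRect(c);print(r)
b=cv2.boxPoints(r)+[240,165]
for q in b:print(q,ray("top",q,12))
cv2.imwrite("pics/crop.png",np.hstack([cv2.resize(im[165:240,240:350],None,fx=5,fy=5,interpolation=2)]))
s=cv2.imread("pics/side0.png")
cv2.imwrite("pics/crop2.png",cv2.resize(s[205:285,225:325],None,fx=6,fy=6,interpolation=2))
for n,q in(("lens1",(344,267)),("lens2",(362,267)),("drops",(397,163)),("sd",(183,230)),("sd2",(226,240)),("gl1",(160,160)),("gl2",(192,206)),("gl3",(243,177)),("case edge",(360,148)),("front edge",(283,315))):print(n,ray("top",q,0).round())
```

```text
((53.867828369140625, 37.143394470214844), (76.4544906616211, 37.053714752197266), 2.862405300140381)
[254.76309204 218.73815918] [484.26876673 322.34997655  12.        ]
[256.61346436 181.73067474] [567.15548866 321.30701796  12.        ]
[332.9725647  185.54862976] [562.2438767 152.2165138  12.       ]
[331.12219238 222.5561142 ] [479.87475285 155.44687478  12.        ]
lens1 [385. 126.   0.]
lens2 [386.  87.   0.]
drops [620.   8.   0.]
sd [457. 482.   0.]
sd2 [437. 385.   0.]
gl1 [616. 545.   0.]
gl2 [511. 465.   0.]
gl3 [580. 354.   0.]
case edge [653.  91.   0.]
front edge [279. 255.   0.]
```

View pics/crop.png

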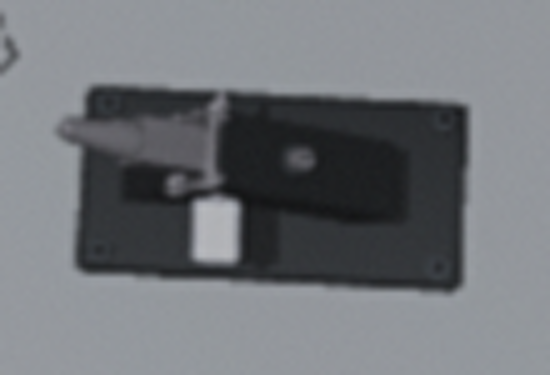

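View pics/crop2.png

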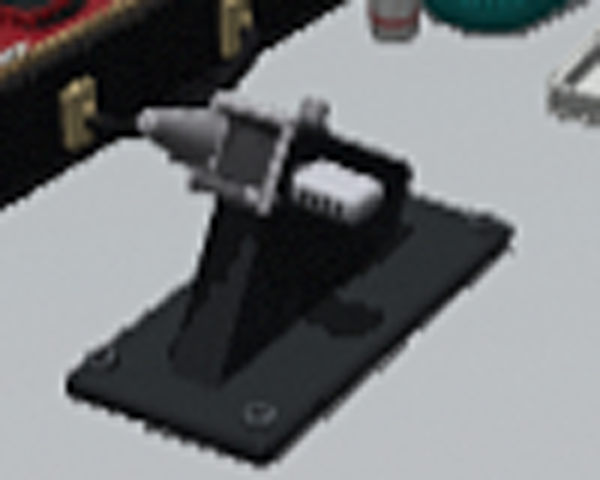

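Crops: plate top face is at about (283,211) in top and (281,236) in side. The horn tip is at about (252.4,191) in top and (249.3,225) in side, and the lens case is well clear. I'll check my stand pose against both views.

```bash
cat >> h.py <<'E'
A=np.array([523.4,237.9,0]);sx=np.array([.0276,.9996,0]);sy=np.array([-.9996,.0276,0]);sz=np.array([0,0,1.])
S=np.c_[sx,sy,sz]
def W(p):return A+S@np.asarray(p,float)
u=S@[.819,0,.574];n=S@[-.574,0,.819]
E
python3 - <<'E'
from h import *
for nm,p in(("platetop",(16,30.5,81)),("tip",(77.4,0,119)),("c++",(85,42,12)),("c+-",(85,-42,12)),("c-+",(-85,42,12)),("hole",(16,0,76))):
    print(nm,W(p).round(1),proj("top",W(p)).round(1),proj("side",W(p)).round(1))
im=cv2.imread("pics/top0.png")[200:225,272:296].min(2)
m=(im>130).astype('uint8');M=cv2.moments(m,True);uv=(M['m10']/M['m00']+272,M['m01']/M['m00']+200)
print("plate meas",uv,M['m00'],ray("top",uv,81))
im=cv2.imread("pics/side0.png")[228:245,268:292].min(2)
m=(im>120).astype('uint8');M=cv2.moments(m,True);print("side plate",M['m10']/M['m00']+268,M['m01']/M['m00']+228,M['m00'])
s=arm.read_state();T=R.from_quat(s["ee_rot"]);print(s["position"],T.as_matrix().round(3))
# goal 1: above plate, tool y along stand +x, down
for sg in(1,-1):
    y=sg*sx;z=-sz;x=np.cross(y,z);G=R.from_matrix(np.c_[x,y,z])
    print((T.inv()*G).as_rotvec().round(3), T.inv().apply(W((16,33,150))-s["position"]).round(1))
E
```

```text
platetop [493.4 254.7  81. ] [285.1 210.6] [282.7 231.7]
tip [525.5 315.3 119. ] [254.3 190.7] [251.3 223.7]
c++ [483.8 324.   12. ] [254.  218.9] [269.2 279.1]
c+- [567.7 321.7  12. ] [256.4 181.5] [235.1 266.7]
c-+ [479.1 154.1  12. ] [331.7 222.9] [311.4 241.1]
hole [523.8 253.9  76. ] [286.  196.3] [270.1 230.2]
plate meas (282.6358695652174, 216.14673913043478) 184.0 [481.89310047 259.49338751  81.        ]
side plate 280.45631067961165 233.72815533980582 103.0
[ 176.05356854 -599.11372108  214.8199499 ] [[-0.959 -0.282 -0.001]
 [-0.282  0.959  0.002]
 [ 0.     0.002 -1.   ]]
[ 0.002 -0.     0.313] [-542.7  730.5   66.2]
[ 1.000e-03  3.000e-03 -2.828e+00] [-542.7  730.5   66.2]
```

```bash
python3 jog.py '[[[-375,305,0],[0,0,0.1]],[[-375,305,0],[0,0,0.2]],[[-375,305,0],[0,0,0.31]],[[-375,305,0],[0,0,0.31]],[[-375,305,0],[0,0,0.31]],[[-375,305,0],[0,0,0.31]],[[-375,305,0],[0,0,0.31]],[[-375,305,0],[0,0,0.31]],[[-375,305,0],[0,0,0.31]],[[-375,305,0],[0,0,0.31]]]' 50
python3 - <<'E'
from h import *
s=arm.read_state();T=R.from_quat(s["ee_rot"])
print(s["joints"],T.inv().apply(np.array([488,258,190])-s["position"]).round(1))
E
```

```text
clock: 1.1
position: [451.1, -198.7, 215.7]
ee_rot: [0.011, 1.0, 0.0, 0.0]
contact_force: [0.6, -0.8, -0.0]
gripper_width: 49.9
grasp_force: 0.0
[-8.49186753e-02  1.59074876e-01 -3.06695028e-01 -3.26690126e-04
 -1.10501163e+00 -1.50778562e+00] [-26.8 457.4  25.8]
```

```bash
python3 jog.py '[[[-2,457,26],[0,0,0]],[[-2,457,26],[0,0,0]],[[-2,457,26],[0,0,0]],[[-2,457,26],[0,0,0]],[[-2,457,26],[0,0,0]],[[-2,457,26],[0,0,0]],[[-2,457,26],[0,0,0]],[[-2,457,26],[0,0,0]],[[-2,457,26],[0,0,0]],[[-2,457,26],[0,0,0]]]'
python3 - <<'E'
from h import *
s=arm.read_state();print(s["joints"].round(2),s["joint_vel"].round(2))
c=cal("wrist");im=arm.get_image("wrist");cv2.imwrite("pics/w1.png",im)
print("cam pos",(-c[1].T@c[2]).round(0))
for nm,p in(("platetop",(16,30.5,81)),("tip",(77.4,0,119)),("c++",(85,42,12)),("c-+",(-85,42,12)),("c+-",(85,-42,12))):print(nm,proj("",W(p),c).round(1))
E
```

```text
clock: 2.1
position: [462.9, 259.9, 188.8]
ee_rot: [0.01, 1.0, -0.0, -0.0]
contact_force: [0.3, -0.6, -0.0]
gripper_width: 49.9
grasp_force: 0.0
[ 0.82  0.25 -0.26 -0.   -1.06 -2.41] [ 0.05  0.04  0.03 -0.01 -0.04 -0.07]
cam pos [387. 261. 346.]
platetop [283.3 235.5]
tip [371.9 298.4]
c++ [359.2 196.7]
c-+ [175. 195.]
c+- [353.7 278.4]
```

View pics/w1.png

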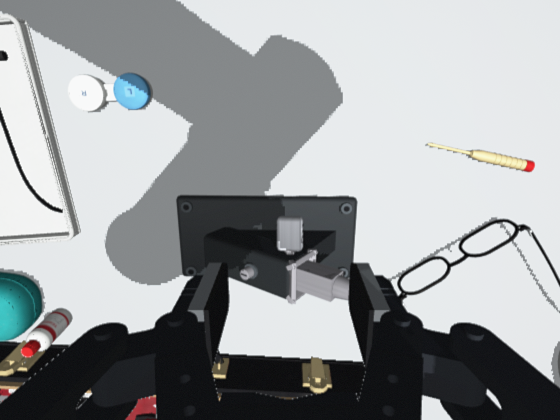

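The wrist view shows the pin plate at about (290,232), roughly 7 px to the right of my prediction (+y). The base corners, (177,197) and (357,197), do fit. I'll measure the plate exactly.

Run:
```python
from h import *
im=cv2.imread("pics/w1.png");g=cv2.cvtColor(im,6)[205:262,265:318]
print(g[::3,::3])
c=cal("wrist")
for q in((278,219),(302,219),(290,219),(290,240)):print(q,ray("",q,81,c).round(1))
print([ (z,ray("",(290,219),z,c).round(1)) for z in(71,86)])
cv2.imwrite("pics/w1c.png",cv2.resize(im[190:310,170:370],None,fx=4,fy=4,interpolation=2))
```

```text
[[ 48  47  48  46  46  46  76  78  78  77  78  79  79  78  78  78  78  79]
 [ 47  47  47  47  46  46  45  78  78  78  78  78  78  77  77  77  79  78]
 [ 46  48  47  47  46  46  46  76  77  75  77  77  77  76  77  76  77  76]
 [ 46  47  45  46  46  46  46  76  76  76  76  77  77  76  77  77  77  76]
 [ 47  46  45  45  48  88  86  84  84  82  81  82  89  77  76  77  76  77]
 [ 45  45  46  45  99 150 146 146 145 141 144 141 163  74  74  75  76  76]
 [ 46  45  46  46 110 171 170 172 172 170 175 173 185  72  75  74  75  75]
 [ 47  44  46  45 111 170 169 170 170 168 174 172 183  73  75  75  75  75]
 [ 39  39  41  41 106 167 167 168 169 168 172 170 204  68  73  72  71  75]
 [ 16  18  18  17 106 165 164 167 168 165 172 168 184  20  18  21  21  21]
 [ 20  19  17  20 102 162 162 165 166 164 169 166 177  17  22  22  22  23]
 [ 22  20  16  19 100 160 160 163 163 162 167 165 142  21  21  22  22  25]
 [ 22  22  21  20 121 161 159 160 161 161 166 164 121  16  21  23  22  22]
 [ 23  21  22  17 128 158 156 159 160 159 165 162 172  14  21  22  21  25]
 [ 21  20  21  22 102 165 158 155 158 156 162 160 162  16  19  21  31  44]
 [ 22  23  20  21  29 132 154 146 133 118 121 127  51  17  56 139 128 114]
 [ 28  23  22  22  21  23  19  87 128 107  22  20  22  24  63 136 149 152]
 [ 42  39  31  27  26  21  23  21  20  21  21  28  41 111 146 150 200  73]
 [ 52  48  46  44  40  33  28  23  29  37  30  71 143 149 150 211 172  54]]
(278, 219) [479.8 249.8  81. ]
(302, 219) [480.1 267.7  81. ]
(290, 219) [480.  258.8  81. ]
(290, 240) [496.8 258.5  81. ]
[(71, array([483.4, 258.7,  71. ])), (86, array([478.2, 258.8,  86. ]))]
```

View pics/w1c.png

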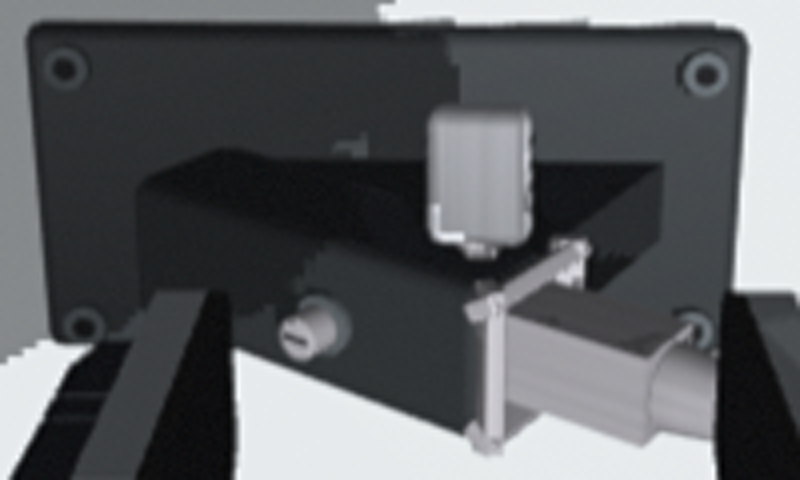

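```bash
cat >> h.py <<'E'
A=A+[-1.2,4,0]
def go(P,x=None,y=None,z=None):
    s=arm.read_state();T=R.from_quat(s["ee_rot"])
    print("shift",T.inv().apply(np.array(P)-s["position"]).round(1),end=" ")
    if y is not None:
        G=R.from_matrix(np.c_[np.cross(y,z),y,z]);print("rot",(T.inv()*G).as_rotvec().round(3),end=" ")
    print("q",s["joints"].round(2),"pos",s["position"].round(1))
E
python3 - <<'E'
from h import *
go((489.5,258.7,130),y=sx,z=-sz)
go((489.5,258.7,87),y=sx,z=-sz)
E
```

```text
shift [-26.8   0.6  58.7] rot [-0.001 -0.001  0.007] q [ 0.82  0.25 -0.26 -0.   -1.06 -2.41] pos [462.8 258.7 188.7]
shift [-26.8   0.6 101.7] rot [-0.001 -0.001  0.007] q [ 0.82  0.25 -0.26 -0.   -1.06 -2.41] pos [462.8 258.7 188.7]
```

```bash
python3 jog.py '[[[-27,1,40],[0,0,0.007]],[[-27,1,40],[0,0,0.007]],[[-27,1,70],[0,0,0.007]],[[-27,1,90],[0,0,0.007]],[[-27,1,102],[0,0,0.007]],[[-27,1,102],[0,0,0.007]]]' && python3 jog.py '[[[0,0,0],[0,0,0]],[[0,0,0],[0,0,0]],[[0,0,0],[0,0,0]],[[0,0,0],[0,0,0]],[[0,0,0],[0,0,0]],[[0,0,0],[0,0,0]]]' 10
```

```text
clock: 2.75
position: [489.2, 254.4, 86.9]
ee_rot: [0.016, 1.0, -0.001, -0.001]
contact_force: [0.1, -0.1, -0.5]
gripper_width: 50.3
grasp_force: 0.0
clock: 3.35
position: [490.1, 256.0, 88.0]
ee_rot: [0.016, 1.0, 0.0, 0.0]
contact_force: [-0.2, 0.6, 0.4]
gripper_width: 9.7
grasp_force: 0.0
```

Run:
```python
from h import *
for i in range(3):
    im=arm.get_image("wrist");s=arm.read_state();print(s["position"],s["gripper_width"],s["grasp_force"],s["contact_force"].round(1))
a=im[180:420,150:420];t=arm.get_image("side")[205:285,225:325]
cv2.imwrite("pics/w2.png",np.hstack([cv2.resize(a,(450,400),interpolation=2),cv2.resize(t,(350,400),interpolation=2)]))
```

```text
[490.10698257 255.96012003  87.92352557] 9.545027988809943 0.0 [ 0.3 -0.4 -0.1]
[490.08483098 255.94751309  87.85330488] 10.016696141022544 0.0 [-0.3  0.2 -0.3]
[490.07560604 255.87605318  87.7825436 ] 9.94864066985102 0.0 [-1.   0.7  0.1]
```

View pics/w2.png

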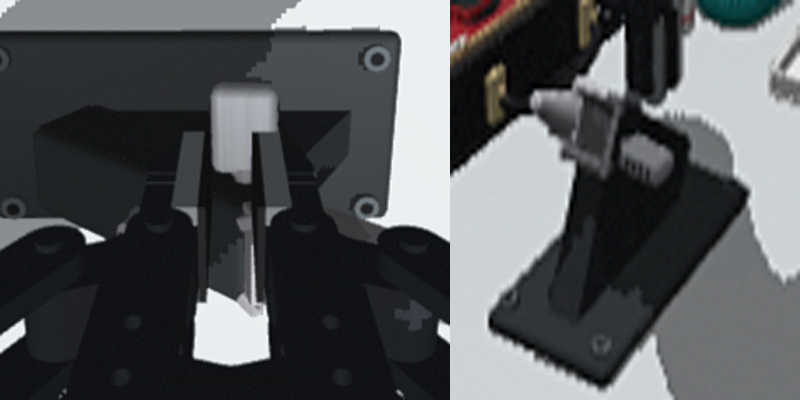

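Side crop: the fingertips (about 284,224 in full-image px) are above the plate, so the fingers closed over the top of it. In the wrist view they straddle the rear of the plate. I'll compare that with the projected tip.

Run:
```python
from h import *
s=arm.read_state();T=R.from_quat(s["ee_rot"]);c=cal("wrist")
for p in((0,0,17),(11,0,17),(-11,0,17),(0,0,0)):
    P=s["position"]+T.apply(p);print(p,P.round(1),proj("",P,c).round(1),proj("side",P).round(1))
P=W((16,30.5,81));print("plate",P,proj("",P,c).round(1),proj("side",P).round(1))
# stand height check via triangulation of plate top centre: top cam vs wrist1
def tri(obs):
    Q=[]
    for (K,Rm,t),uv in obs:
        M=K@np.c_[Rm,t];Q+=[uv[0]*M[2]-M[0],uv[1]*M[2]-M[1]]
    X=np.linalg.svd(np.array(Q))[2][-1];return X[:3]/X[3]
t,sd=cal("top"),cal("side")
print("plate front-edge mid etc: top+side plate centre",tri([(t,(282.8,210.6)),(sd,(281.2,234.5))]))
print("tip",tri([(t,(252,190.6)),(sd,(248.7,224.6))]), W((77.4,0,119)))
print("base c++ (px side 268.3,282)",tri([(t,(254.8,218.7)),(sd,(268.3,282))]))
```

```text
(0, 0, 17) [490.1 255.9  70.8] [289.5 246.2] [283.8 236.8]
(11, 0, 17) [479.1 256.2  70.8] [289.5 225.6] [288.5 238.2]
(-11, 0, 17) [501.1 255.5  70.8] [289.4 266. ] [279.3 235.4]
(0, 0, 0) [490.1 255.9  87.8] [289.5 260.9] [283.7 229.4]
plate [492.1538 258.7354  81.    ] [295.6 258.6] [282.1 232.7]
plate front-edge mid etc: top+side plate centre [493.90276213 259.59236369  76.90456965]
tip [526.58851122 320.30135571 118.87378069] [524.33624 319.26904 119.     ]
base c++ (px side 268.3,282) [485.87838268 323.2731794    3.8765646 ]
```

The fingertips show about 25 mm higher than the nominal geometry gives. I'll open, go 20 mm lower, shift 3 mm along +y and try again.

```bash
python3 jog.py '[[[0,0,0],[0,0,0]],[[0,0,0],[0,0,0]],[[0,3,0],[0,0,0]],[[0,3,0],[0,0,0]]]' 40 && python3 jog.py '[[[0,0,10],[0,0,0]],[[0,0,20],[0,0,0]],[[0,0,20],[0,0,0]]]' && python3 jog.py '[[[0,0,0],[0,0,0]],[[0,0,0],[0,0,0]],[[0,0,0],[0,0,0]],[[0,0,0],[0,0,0]],[[0,0,0],[0,0,0]]]' 10
python3 - <<'E'
from h import *
im=arm.get_image("side");cv2.imwrite("pics/s2.png",cv2.resize(im[195:285,225:325],None,fx=6,fy=6,interpolation=2))
E
```

```text
clock: 3.95
position: [490.3, 259.3, 87.8]
ee_rot: [0.015, 1.0, 0.0, 0.0]
contact_force: [0.3, -0.7, 0.4]
gripper_width: 39.7
grasp_force: 0.0
clock: 4.25
position: [488.9, 257.8, 65.6]
ee_rot: [0.016, 1.0, -0.001, -0.002]
contact_force: [0.3, -0.2, 0.7]
gripper_width: 40.3
grasp_force: 0.0
clock: 4.75
position: [490.3, 259.0, 68.1]
ee_rot: [0.016, 1.0, 0.0, 0.0]
contact_force: [-0.9, -0.6, -0.2]
gripper_width: 9.9
grasp_force: 0.0
```

View pics/s2.png

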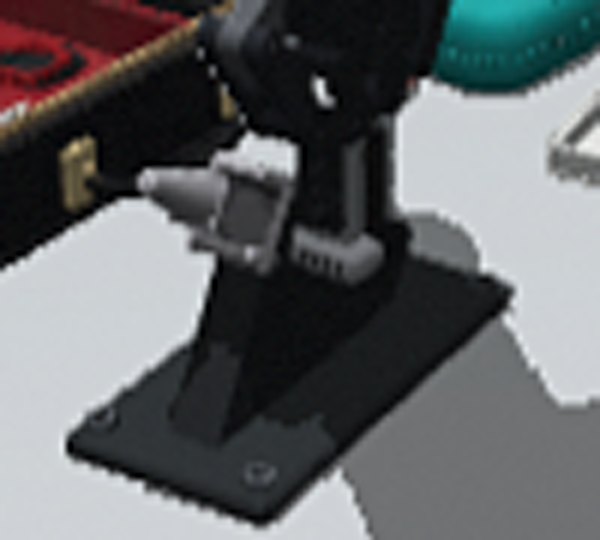

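The fingertips now sit right at the plate's top, centred on it, so in practice the tips are about 10 mm behind the TCP. I'll go another 12 mm down and close.

```bash
python3 jog.py '[[[0,0,0],[0,0,0]],[[0,0,0],[0,0,0]],[[0,0,0],[0,0,0]]]' 40 && python3 jog.py '[[[0,0,6],[0,0,0]],[[0,0,12],[0,0,0]],[[0,0,12],[0,0,0]]]' && python3 jog.py '[[[0,0,0],[0,0,0]],[[0,0,0],[0,0,0]],[[0,0,0],[0,0,0]],[[0,0,0],[0,0,0]],[[0,0,0],[0,0,0]]]' 10
```

```text
clock: 5.1
position: [490.2, 258.9, 67.8]
ee_rot: [0.016, 1.0, 0.0, 0.0]
contact_force: [0.0, -0.7, 0.1]
gripper_width: 39.8
grasp_force: 0.0
clock: 5.4
position: [489.4, 258.3, 54.5]
ee_rot: [0.016, 1.0, -0.001, -0.001]
contact_force: [-0.5, -0.4, -0.7]
gripper_width: 39.5
grasp_force: 0.0
clock: 5.9
position: [490.4, 259.5, 56.0]
ee_rot: [0.015, 1.0, 0.001, 0.0]
contact_force: [-0.2, 3.8, -0.5]
gripper_width: 17.8
grasp_force: 58.3
```

```bash
python3 jog.py '[[[5,0,0],[0,0,0]],[[10,0,0],[0,0,0]],[[20,0,0],[0,0,0]],[[30,0,0],[0,0,0]],[[42,0,0],[0,0,0]],[[56,0,0],[0,0,0]],[[65,0,0],[0,0,0]],[[65,0,0],[0,0,0]]]'
python3 - <<'E'
from h import *
s=arm.read_state();print(s["grasp_force"],s["gripper_width"],s["contact_force"])
im=arm.get_image("side");t=arm.get_image("top")
cv2.imwrite("pics/s3.png",np.hstack([cv2.resize(im[195:285,230:330],(440,400),interpolation=2),cv2.resize(t[170:250,240:310],(350,400),interpolation=2)]))
E
```

```text
clock: 6.7
position: [423.6, 260.5, 56.0]
ee_rot: [0.015, 1.0, -0.0, -0.0]
contact_force: [0.4, 0.5, -0.6]
gripper_width: 17.5
grasp_force: 58.3
58.32326502073556 17.500994460499438 [ 0.40550318  0.49179116 -0.56787591]
```

View pics/s3.png

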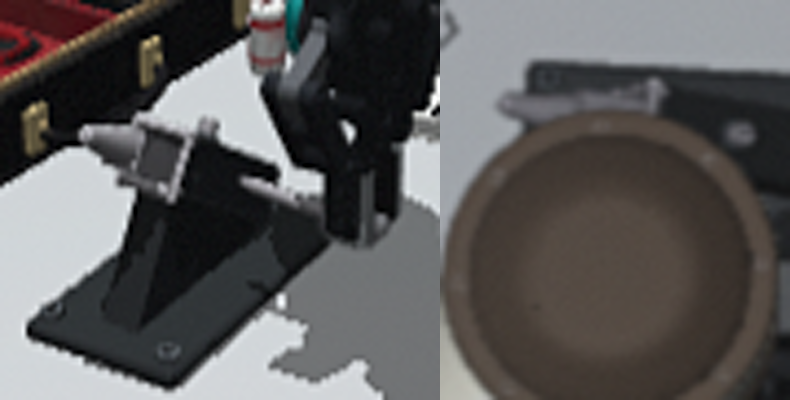

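Picture 9: the pin is out, level in the fingers and pointing at its hole. The fingertips reach slightly below the plate. I'll lay it down at about (403,200).

```bash
python3 jog.py '[[[20,-30,0],[0,0,0]],[[20,-60,20],[0,0,0]],[[20,-60,50],[0,0,0]],[[20,-60,60],[0,0,0]],[[20,-60,64],[0,0,0]],[[20,-60,64],[0,0,0]]]' && python3 jog.py '[[[0,0,1],[0,0,0]],[[0,0,2],[0,0,0]],[[0,0,2],[0,0,0]],[[0,0,2],[0,0,0]]]'; python3 jog.py '[[[0,0,1],[0,0,0]],[[0,0,2],[0,0,0]],[[0,0,2],[0,0,0]],[[0,0,2],[0,0,0]]]'
```

```text
clock: 7.4
position: [404.0, 202.3, -8.2]
ee_rot: [0.015, 1.0, -0.0, 0.0]
contact_force: [-0.8, -0.2, -0.7]
gripper_width: 18.1
grasp_force: 58.4
clock: 7.8
position: [403.5, 201.8, -9.8]
ee_rot: [0.015, 1.0, 0.0, 0.0]
contact_force: [-0.0, 0.1, -0.8]
gripper_width: 18.0
grasp_force: 58.4
clock: 8.2
position: [403.7, 201.9, -11.0]
ee_rot: [0.015, 1.0, 0.0, 0.0]
contact_force: [-2.3, 0.1, 10.9]
gripper_width: 18.0
grasp_force: 59.6
```

Contact with the desk at TCP z −11, so the fingertips really are about 11 mm behind the reported TCP. I'll release, rise, and plan the stake grasp with that offset.

```bash
cat >> h.py <<'E'
A=A+[1,.8,0]
H=W((16,0,76))
E
python3 jog.py '[[[0,0,-1],[0,0,0]],[[0,0,-1],[0,0,0]],[[0,0,-1],[0,0,0]],[[0,0,-1],[0,0,0]],[[0,0,-1],[0,0,0]]]' 45; python3 jog.py '[[[0,0,-40],[0,0,0]],[[0,0,-80],[0,0,0]],[[0,0,-120],[0,0,0]],[[0,0,-150],[0,0,0]],[[0,0,-150],[0,0,0]]]'
python3 - <<'E'
from h import *
print("H",H)
go(H+30*u-17*n+90*n,y=sy,z=-n)
go(H+30*u-17*n,y=sy,z=-n)
im=arm.get_image("top");cv2.imwrite("pics/t4.png",im)
t=cal("top")
print("pin px",proj("",(405,202,10),t),proj("",(462,202,4),t))
E
```

```text
clock: 8.7
position: [403.3, 201.5, -11.4]
ee_rot: [0.016, 1.0, -0.0, -0.0]
contact_force: [0.3, -0.7, 0.7]
gripper_width: 45.0
grasp_force: 0.0
clock: 9.2
position: [405.7, 203.6, 143.2]
ee_rot: [0.015, 1.0, 0.003, 0.004]
contact_force: [-0.2, 0.5, 0.8]
gripper_width: 44.7
grasp_force: 0.0
H [523.6416 258.6936  76.    ]
shift [-116.4   41.4   -8.7] rot [-0.48  -0.467 -1.519] q [ 0.83  0.16 -0.51  0.   -0.89 -2.43] pos [405.7 203.6 143.2]
shift [-115.7   92.5   65.4] rot [-0.48  -0.467 -1.519] q [ 0.83  0.16 -0.51  0.   -0.89 -2.43] pos [405.7 203.6 143.2]
pin px [309.07901767 256.56320809] [309.44727178 230.58443896]
```

```bash
python3 jog.py '[[[-10,0,-40],[-0.48,-0.467,-1.52]],[[-20,0,-40],[-0.48,-0.467,-1.52]],[[-30,0,-40],[-0.48,-0.467,-1.52]],[[-40,0,-40],[-0.48,-0.467,-1.52]],[[-40,0,-40],[-0.48,-0.467,-1.52]],[[-40,0,-40],[-0.48,-0.467,-1.52]],[[-40,0,-40],[-0.48,-0.467,-1.52]],[[-40,0,-40],[-0.48,-0.467,-1.52]],[[-40,0,-40],[-0.48,-0.467,-1.52]],[[-40,0,-40],[-0.48,-0.467,-1.52]]]' 60;python3 jog.py '[[[0,0,0],[0,0,0]],[[0,0,0],[0,0,0]],[[0,0,0],[0,0,0]]]'
python3 - <<'E'
from h import *
go(H+30*u-17*n+90*n,y=sy,z=-n)
E
```

```text
clock: 10.25
position: [442.2, 200.1, 177.2]
ee_rot: [-0.585, 0.768, 0.186, 0.184]
contact_force: [-0.3, 0.2, 0.8]
gripper_width: 60.2
grasp_force: 0.0
clock: 10.55
position: [442.7, 200.2, 178.0]
ee_rot: [-0.583, 0.77, 0.185, 0.183]
contact_force: [0.3, -0.2, 0.4]
gripper_width: 59.9
grasp_force: 0.0
shift [-42.1 -69.1  47.5] rot [-0.063 -0.08  -0.23 ] q [ 0.42  0.12 -0.36 -0.59 -0.88 -0.37] pos [442.7 200.2 178. ]
```

```bash
python3 jog.py '[[[-20,-35,0],[-0.03,-0.04,-0.12]],[[-42,-69,0],[-0.063,-0.08,-0.23]],[[-42,-69,20],[-0.063,-0.08,-0.23]],[[-42,-69,47],[-0.063,-0.08,-0.23]],[[-42,-69,47],[-0.063,-0.08,-0.23]],[[-42,-69,47],[-0.063,-0.08,-0.23]],[[-42,-69,47],[-0.063,-0.08,-0.23]]]'
python3 - <<'E'
from h import *
go(H+30*u-17*n,y=sy,z=-n)
E
```

```text
clock: 11.25
position: [523.7, 241.4, 155.5]
ee_rot: [-0.666, 0.682, 0.209, 0.217]
contact_force: [0.0, 0.1, 0.2]
gripper_width: 60.2
grasp_force: 0.0
shift [ 1.6  0.7 92. ] rot [-0.002  0.002  0.003] q [ 0.35  0.32 -0.15 -0.7  -0.97 -0.01] pos [523.7 241.4 155.5]
```

```bash
python3 jog.py '[[[1,1,35],[0,0,0]],[[1,1,60],[0,0,0]],[[1,1,80],[0,0,0]],[[1,1,92],[0,0,0]],[[1,1,92],[0,0,0]],[[1,1,92],[0,0,0]]]' && python3 jog.py '[[[0,0,0],[0,0,0]],[[0,0,0],[0,0,0]],[[0,0,0],[0,0,0]],[[0,0,0],[0,0,0]],[[0,0,0],[0,0,0]],[[0,0,0],[0,0,0]]]' 10;  python3 - <<'E'
from h import *
go(H+30*u-17*n,y=sy,z=-n);print(arm.read_state()["wrist_torque"])
E
```

```text
clock: 11.85
position: [524.7, 293.2, 79.6]
ee_rot: [-0.666, 0.682, 0.21, 0.217]
contact_force: [0.0, 0.1, 0.5]
gripper_width: 60.0
grasp_force: 0.0
clock: 12.45
position: [525.0, 293.1, 79.6]
ee_rot: [-0.666, 0.683, 0.209, 0.218]
contact_force: [0.2, -3.8, 5.9]
gripper_width: 16.2
grasp_force: 60.3
shift [0.2 0.4 0.2] rot [-0.002  0.002  0.003] q [ 0.43  0.44 -0.18 -0.78 -0.82  0.06] pos [525.  293.1  79.6]
[-1.04520673 -0.00232398 -0.00771506]
```

```bash
python3 jog.py '[[[-5,0,0],[0,0,0]],[[-12,0,0],[0,0,0]],[[-25,0,0],[0,0,0]],[[-40,0,0],[0,0,0]],[[-60,0,0],[0,0,0]],[[-80,0,0],[0,0,0]],[[-100,0,0],[0,0,0]],[[-125,0,0],[0,0,0]],[[-125,0,0],[0,0,0]]]'
python3 - <<'E'
from h import *
s=arm.read_state();print(s["contact_force"],s["gripper_width"],s["grasp_force"])
z=-sz
for y in (sy,-sy): go((400,300,120),y=y,z=z)
E
```

```text
clock: 13.35
position: [526.3, 398.0, 151.5]
ee_rot: [-0.666, 0.682, 0.21, 0.217]
contact_force: [-0.3, 0.8, -2.2]
gripper_width: 16.4
grasp_force: 59.3
[-0.34519763  0.8376768  -2.18173785] 16.38571507574895 59.28606927394867
shift [100.4 124.  -32.8] rot [-0.001  0.615  0.005] q [ 0.62  0.39 -0.06 -0.67 -0.83 -0.25] pos [526.3 398.  151.5]
shift [100.4 124.  -32.8] rot [-9.49e-01 -2.00e-03 -2.99e+00] q [ 0.62  0.39 -0.06 -0.67 -0.83 -0.25] pos [526.3 398.  151.5]
```

```bash
python3 jog.py '[[[0,40,-10],[0,0,0]],[[0,85,-10],[0,0.15,0]],[[20,125,-10],[0,0.3,0]],[[50,154,-8],[0,0.45,0]],[[83,154,-8],[0,0.615,0]],[[83,154,-8],[0,0.615,0]],[[83,154,-8],[0,0.615,0]],[[83,154,-8],[0,0.615,0]]]'
python3 - <<'E'
from h import *
go((370,330,0),y=sy,z=-sz)
E
```

```text
clock: 14.15
position: [370.4, 326.9, 108.2]
ee_rot: [-0.698, 0.716, -0.001, -0.001]
contact_force: [-0.0, -0.2, -1.9]
gripper_width: 15.9
grasp_force: 59.6
shift [ -3.3   0.5 108.2] rot [ 0.    -0.002  0.001] q [ 1.05  0.28 -0.46  0.   -0.84 -1.08] pos [370.4 326.9 108.2]
```

```bash
python3 jog.py '[[[0,0,40],[0,0,0]],[[0,0,80],[0,0,0]],[[0,0,100],[0,0,0]],[[0,0,112],[0,0,0]],[[0,0,112],[0,0,0]],[[0,0,112],[0,0,0]]]' ; python3 jog.py '[[[0,0,1],[0,0,0]],[[0,0,2],[0,0,0]],[[0,0,3],[0,0,0]],[[0,0,3],[0,0,0]]]'
```

```text
clock: 14.75
position: [371.7, 326.8, -2.6]
ee_rot: [-0.697, 0.717, -0.001, 0.0]
contact_force: [-0.4, 0.6, -2.7]
gripper_width: 16.3
grasp_force: 59.5
clock: 15.15
position: [371.1, 327.0, -5.8]
ee_rot: [-0.698, 0.716, -0.001, 0.0]
contact_force: [0.6, 1.0, -2.4]
gripper_width: 16.1
grasp_force: 59.5
```

```bash
python3 jog.py '[[[0,0,1],[0,0,0]],[[0,0,1.5],[0,0,0]],[[0,0,1.5],[0,0,0]]]' ; python3 jog.py '[[[0,0,1],[0,0,0]],[[0,0,1.5],[0,0,0]],[[0,0,1.5],[0,0,0]]]'
```

```text
clock: 15.45
position: [371.0, 327.0, -7.3]
ee_rot: [-0.698, 0.716, -0.001, -0.0]
contact_force: [-1.2, 0.0, 1.2]
gripper_width: 16.1
grasp_force: 60.0
clock: 15.75
position: [371.1, 327.0, -7.3]
ee_rot: [-0.698, 0.716, -0.001, 0.0]
contact_force: [-4.0, -1.2, 14.2]
gripper_width: 16.4
grasp_force: 61.6
```

Contact with the stake on the desk is at TCP z −7.3, so its axis is 16.3 mm behind the TCP. I'll release, turn the tool half round, and regrasp on the tongue side (stake x = −31).

```bash
python3 jog.py '[[[0,0,-2],[0,0,0]],[[0,0,-2],[0,0,0]],[[0,0,-2],[0,0,0]],[[0,0,-2],[0,0,0]],[[0,0,-2],[0,0,0]]]' 50; python3 jog.py '[[[0,0,-30],[0,0,0]],[[0,0,-60],[0,0,0]],[[61,0,-60],[0,0,-0.15]],[[61,0,-60],[0,0,-0.3]],[[61,0,-60],[0,0,-0.45]],[[61,0,-60],[0,0,-0.6]],[[61,0,-60],[0,0,-0.75]],[[61,0,-60],[0,0,-0.9]],[[61,0,-60],[0,0,-1.05]],[[61,0,-60],[0,0,-1.05]]]'; for i in 1 2; do python3 jog.py '[[[0,0,0],[0,0,-0.15]],[[0,0,0],[0,0,-0.3]],[[0,0,0],[0,0,-0.45]],[[0,0,0],[0,0,-0.6]],[[0,0,0],[0,0,-0.75]],[[0,0,0],[0,0,-0.9]],[[0,0,0],[0,0,-1.045]],[[0,0,0],[0,0,-1.045]]]'; done;python3 - <<'E'
from h import *
go(np.array((371.1,327,-9))-61*sx,y=-sy,z=-sz)
E
```

```text
clock: 16.25
position: [371.0, 326.8, -7.3]
ee_rot: [-0.698, 0.716, -0.001, -0.0]
contact_force: [-0.4, -0.0, 0.0]
gripper_width: 50.3
grasp_force: 0.0
clock: 17.25
position: [369.3, 266.0, 52.9]
ee_rot: [0.963, -0.27, 0.001, 0.001]
contact_force: [0.6, -0.6, 0.1]
gripper_width: 50.0
grasp_force: 0.0
clock: 18.05
position: [369.3, 266.0, 53.0]
ee_rot: [0.97, 0.245, 0.0, 0.001]
contact_force: [0.0, 0.2, -0.6]
gripper_width: 50.1
grasp_force: 0.0
clock: 18.85
position: [369.3, 266.0, 53.0]
ee_rot: [0.719, 0.695, -0.0, 0.001]
contact_force: [1.3, -0.7, 0.2]
gripper_width: 49.7
grasp_force: 0.0
shift [ 0.1 -0.  62. ] rot [ 0.001  0.002 -0.005] q [ 0.98  0.3  -0.61  0.   -0.66  2.12] pos [369.3 266.   53. ]
```

```bash
python3 jog.py '[[[0,0,30],[0,0,-0.005]],[[0,0,50],[0,0,-0.005]],[[0,0,60],[0,0,-0.005]],[[0,0,62],[0,0,-0.005]],[[0,0,62],[0,0,-0.005]]]'; python3 jog.py '[[[0,0,0],[0,0,0]],[[0,0,0],[0,0,0]],[[0,0,0],[0,0,0]],[[0,0,0],[0,0,0]],[[0,0,0],[0,0,0]],[[0,0,0],[0,0,0]]]' 5;  python3 jog.py '[[[0,0,-30],[0,0,0]],[[0,0,-70],[0,0,0]],[[0,0,-110],[0,0,0]],[[0,0,-150],[0,0,0]],[[0,0,-190],[0,0,0]],[[0,0,-200],[0,0,0]]]'
```

```text
clock: 19.35
position: [369.7, 266.2, -8.8]
ee_rot: [0.716, 0.698, -0.0, 0.001]
contact_force: [0.9, -0.8, -0.4]
gripper_width: 49.7
grasp_force: 0.0
clock: 19.95
position: [369.8, 266.5, -7.9]
ee_rot: [0.715, 0.699, 0.001, 0.001]
contact_force: [-2.0, 0.0, 6.0]
gripper_width: 15.8
grasp_force: 59.4
clock: 20.55
position: [370.6, 268.0, 195.7]
ee_rot: [0.715, 0.699, 0.004, 0.001]
contact_force: [0.9, 0.3, -2.9]
gripper_width: 16.0
grasp_force: 59.4
```

```bash
for i in 1 2; do python3 jog.py '[[[0,0,0],[0,0,0.15]],[[0,0,0],[0,0,0.3]],[[0,0,0],[0,0,0.45]],[[0,0,0],[0,0,0.6]],[[0,0,0],[0,0,0.75]],[[0,0,0],[0,0,0.9]],[[0,0,0],[0,0,1.05]],[[0,0,0],[0,0,1.05]]]'; done; python3 jog.py '[[[0,0,0],[0,0,0.15]],[[0,0,0],[0,0,0.3]],[[0,0,0],[0,0,0.45]],[[0,0,0],[0,0,0.6]],[[0,0,0],[0,0,0.75]],[[0,0,0],[0,0,0.9]],[[0,0,0],[0,0,1.04]],[[0,0,0],[0,0,1.04]]]'
cat >> h.py <<'E'
H2=np.array([525.0,293.1,79.6])+16.3*n-30*u
E
python3 - <<'E'
from h import *
print(H2)
go(H2+146*u-16.9*n+60*n,y=sy,z=-n)
go(H2+146*u-16.9*n,y=sy,z=-n)
E
```

```text
clock: 21.35
position: [368.3, 265.5, 189.8]
ee_rot: [0.969, 0.246, -0.001, 0.002]
contact_force: [-0.3, 0.1, -2.3]
gripper_width: 15.9
grasp_force: 59.3
clock: 22.15
position: [368.6, 265.9, 190.3]
ee_rot: [0.963, -0.271, 0.0, 0.001]
contact_force: [-0.5, -0.6, -1.9]
gripper_width: 16.3
grasp_force: 59.3
clock: 22.95
position: [368.9, 266.1, 190.6]
ee_rot: [-0.701, 0.713, -0.001, -0.001]
contact_force: [0.2, 0.2, -2.3]
gripper_width: 16.3
grasp_force: 59.3
[524.06363688 259.18737048  75.7297    ]
shift [ -90.4 -156.3   -4.3] rot [ 0.003 -0.614  0.011] q [ 0.99  0.12 -0.43  0.   -1.03 -1.  ] pos [368.9 266.1 190.6]
shift [-125.  -156.7   44.8] rot [ 0.003 -0.614  0.011] q [ 0.99  0.12 -0.43  0.   -1.03 -1.  ] pos [368.9 266.1 190.6]
```

```bash
python3 jog.py '[[[-40,0,0],[0,-0.15,0]],[[-80,-20,0],[0,-0.3,0]],[[-125,-50,0],[0,-0.45,0]],[[-125,-90,0],[0,-0.614,0.011]],[[-125,-130,20],[0.003,-0.614,0.011]],[[-125,-157,45],[0.003,-0.614,0.011]],[[-125,-157,45],[0.003,-0.614,0.011]],[[-125,-157,45],[0.003,-0.614,0.011]],[[-125,-157,45],[0.003,-0.614,0.011]]]'
python3 - <<'E'
from h import *
go(H2+146*u-16.9*n,y=sy,z=-n)
im=arm.get_image("side");t=arm.get_image("top")
cv2.imwrite("pics/s5.png",np.hstack([cv2.resize(im[175:275,200:310],(440,400),interpolation=2),cv2.resize(t[160:240,200:290],(360,400),interpolation=2)]))
E
```

```text
clock: 23.85
position: [528.1, 388.1, 146.6]
ee_rot: [-0.665, 0.684, 0.209, 0.217]
contact_force: [-0.5, -0.0, -2.1]
gripper_width: 16.2
grasp_force: 59.5
shift [0.3 0.5 0.9] rot [-0.003  0.001  0.   ] q [ 0.6   0.39 -0.07 -0.68 -0.83 -0.23] pos [528.1 388.1 146.6]
```

View pics/s5.png

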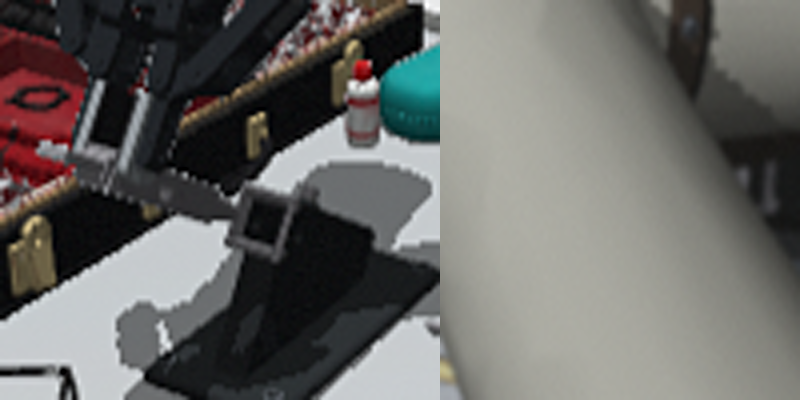

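Picture 10: the stake is held by its tongue-side shank, with the horn lined up with the empty socket mouth. Now inserting.

```bash
python3 jog.py '[[[10,0.5,1],[0,0,0]],[[20,0.5,1],[0,0,0]],[[30,0.5,1],[0,0,0]],[[40,0.5,1],[0,0,0]],[[50,0.5,1],[0,0,0]],[[50,0.5,1],[0,0,0]]]' && python3 jog.py '[[[4,0,0],[0,0,0]],[[8,0,0],[0,0,0]],[[12,0,0],[0,0,0]],[[16,0,0],[0,0,0]],[[20,0,0],[0,0,0]],[[20,0,0],[0,0,0]]]'
python3 - <<'E'
from h import *
go(H2+31*u-16.9*n,y=sy,z=-n);s=arm.read_state();print(S.T@s["contact_force"],s["wrist_torque"])
E
```

```text
clock: 24.55
position: [526.7, 345.9, 115.1]
ee_rot: [-0.663, 0.686, 0.209, 0.216]
contact_force: [0.3, 0.3, -2.8]
gripper_width: 16.4
grasp_force: 59.5
clock: 25.15
position: [526.7, 330.5, 104.8]
ee_rot: [-0.663, 0.685, 0.209, 0.217]
contact_force: [1.6, -1.3, -1.1]
gripper_width: 16.1
grasp_force: 59.8
shift [44.1  0.5 -0.3] rot [-0.004 -0.    -0.003] q [ 0.5   0.42 -0.14 -0.74 -0.82 -0.06] pos [526.7 330.5 104.8]
[-1.28530252 -1.59759898 -1.12196355] [-1.70507304 -0.07733587 -0.07298365]
```

```bash
python3 jog.py '[[[5,0.5,0],[0,0,0]],[[10,0.5,0],[0,0,0]],[[15,0.5,0],[0,0,0]],[[20,0.5,0],[0,0,0]],[[20,0.5,0],[0,0,0]]]' && python3 jog.py '[[[4,0,0],[0,0,0]],[[8,0,0],[0,0,0]],[[12,0,0],[0,0,0]],[[16,0,0],[0,0,0]],[[19,0,0],[0,0,0]],[[19,0,0],[0,0,0]]]'
python3 - <<'E'
from h import *
go(H2+31*u-16.9*n,y=sy,z=-n);s=arm.read_state();print((S.T@s["contact_force"]).round(1),s["contact_force"]@u,s["wrist_torque"])
E
```

```text
clock: 25.65
position: [525.8, 314.0, 93.3]
ee_rot: [-0.663, 0.685, 0.209, 0.217]
contact_force: [1.2, -2.4, 2.9]
gripper_width: 16.2
grasp_force: 60.1
clock: 26.25
position: [526.6, 301.3, 84.9]
ee_rot: [-0.663, 0.684, 0.209, 0.219]
contact_force: [0.3, 2.5, 5.4]
gripper_width: 16.0
grasp_force: 60.2
shift [8.8 1.4 0.1] rot [-0.007  0.005 -0.001] q [ 0.44  0.44 -0.17 -0.78 -0.82  0.03] pos [526.6 301.3  84.9]
[ 2.5 -0.2  5.4] 5.126706500279928 [ 0.39263648 -0.11292134 -0.09532236]
```

```bash
cat > f.py <<'E'
from h import *
go(H2+31*u-16.9*n,y=sy,z=-n);s=arm.read_state();print((S.T@s["contact_force"]).round(1),s["contact_force"]@u)
E
python3 jog.py '[[[2,0,0],[0,0,0]],[[4,0,0],[0,0,0]],[[5,0,0],[0,0,0]],[[5,0,0],[0,0,0]]]'>/dev/null; python3 f.py; python3 jog.py '[[[1,0,0],[0,0,0]],[[2,0,0],[0,0,0]],[[2,0,0],[0,0,0]]]'>/dev/null; python3 f.py
```

```text
shift [4.4 1.4 0.1] rot [-0.007  0.005 -0.001] q [ 0.44  0.44 -0.17 -0.78 -0.82  0.04] pos [526.6 297.7  82.3]
[ 4.4 -0.1  5.6] 6.804872679971792
shift [2.6 1.5 0.1] rot [-0.007  0.006 -0.001] q [ 0.43  0.44 -0.17 -0.79 -0.82  0.05] pos [526.5 296.2  81.3]
[ 4.6 -1.   7.3] 7.99928416294853
```

```bash
python3 jog.py '[[[1,0,0],[0,0,0]],[[2,0,0],[0,0,0]],[[2,0,0],[0,0,0]]]'>/dev/null; python3 f.py
```

```text
shift [0.6 1.4 0.1] rot [-0.007  0.006 -0.001] q [ 0.43  0.44 -0.18 -0.79 -0.82  0.05] pos [526.5 294.6  80.1]
[ 4.3 -0.8  7.3] 7.669914537969689
```

```bash
python3 jog.py '[[[1,0,0],[0,0,0]],[[1.5,0,0],[0,0,0]],[[1.5,0,0],[0,0,0]]]'>/dev/null; python3 f.py; python3 jog.py '[[[1,0,0],[0,0,0]],[[1.5,0,0],[0,0,0]],[[1.5,0,0],[0,0,0]]]'>/dev/null; python3 f.py
```

```text
shift [0.4 1.5 0.1] rot [-0.007  0.008 -0.001] q [ 0.43  0.44 -0.18 -0.79 -0.82  0.06] pos [526.5 294.5  80.1]
[ 6.9 -0.1  9.7] 11.187519170693864
shift [0.3 1.5 0.2] rot [-0.007  0.009 -0.001] q [ 0.43  0.44 -0.18 -0.79 -0.82  0.06] pos [526.6 294.3  80. ]
[ 9.8  1.4 10.6] 14.09215951956248
```

```bash
python3 jog.py '[[[1,0,0],[0,0,0]],[[2.5,0,0],[0,0,0]],[[2.5,0,0],[0,0,0]]]'>/dev/null; python3 f.py; python3 jog.py '[[[0,0,0],[0,0,0]],[[0,0,0],[0,0,0]],[[0,0,0],[0,0,0]],[[0,0,0],[0,0,0]]]' 50;python3 jog.py '[[[0,0,-30],[0,0,0]],[[0,0,-70],[0,0,0]],[[0,0,-110],[0,0,0]],[[0,0,-140],[0,0,0]],[[0,0,-140],[0,0,0]]]'
python3 - <<'E'
from h import *
go((403.7,201.9,120),y=sx,z=-sz)
a=arm.get_image("side");cv2.imwrite("pics/s6.png",a)
E
```

```text
shift [0.1 1.7 0.2] rot [-0.008  0.013 -0.   ] q [ 0.42  0.44 -0.18 -0.8  -0.82  0.07] pos [526.7 294.1  79.9]
[13.8  1.2 13.5] 19.064124597017674
clock: 28.55
position: [523.9, 286.8, 73.3]
ee_rot: [-0.663, 0.685, 0.209, 0.216]
contact_force: [0.4, -0.0, 0.3]
gripper_width: 50.2
grasp_force: 0.0
clock: 29.05
position: [523.7, 205.1, 192.5]
ee_rot: [-0.663, 0.685, 0.207, 0.22]
contact_force: [0.0, 0.2, 0.1]
gripper_width: 49.8
grasp_force: 0.0
shift [ 47.2 120.4  54.3] rot [0.472 0.487 1.513] q [ 0.29  0.27 -0.13 -0.67 -1.05 -0.02] pos [523.7 205.1 192.5]
```

```bash
python3 jog.py '[[[0,40,0],[0.472,0.487,1.513]],[[0,80,0],[0.472,0.487,1.513]],[[10,120,0],[0.472,0.487,1.513]],[[30,120,0],[0.472,0.487,1.513]],[[47,120,20],[0.472,0.487,1.513]],[[47,120,54],[0.472,0.487,1.513]],[[47,120,54],[0.472,0.487,1.513]],[[47,120,54],[0.472,0.487,1.513]],[[47,120,54],[0.472,0.487,1.513]],[[47,120,54],[0.472,0.487,1.513]]]' 45;python3 jog.py '[[[0,0,0],[0,0,0]],[[0,0,0],[0,0,0]]]'
python3 - <<'E'
from h import *
go((403.7,201.9,120),y=sx,z=-sz)
E
```

```text
clock: 30.1
position: [400.2, 202.8, 115.8]
ee_rot: [-0.116, 0.992, 0.038, 0.036]
contact_force: [0.3, -1.0, -0.7]
gripper_width: 44.8
grasp_force: 0.0
clock: 30.3
position: [400.9, 203.2, 116.2]
ee_rot: [-0.12, 0.991, 0.04, 0.037]
contact_force: [0.5, 0.2, -0.7]
gripper_width: 45.2
grasp_force: 0.0
shift [-2.7 -1.7 -3.7] rot [0.082 0.074 0.268] q [ 0.82  0.15 -0.61 -0.02 -0.71 -2.14] pos [400.9 203.2 116.2]
```

Finish the rotation, raise to z≈170 to see the pin in the wrist camera, and measure it numerically.

```bash
python3 jog.py '[[[-3,-2,-20],[0.04,0.037,0.134]],[[-3,-2,-50],[0.082,0.074,0.268]],[[-3,-2,-50],[0.082,0.074,0.268]],[[-3,-2,-50],[0.082,0.074,0.268]]]'
python3 - <<'E'
from h import *
c=cal("wrist");im=arm.get_image("wrist");cv2.imwrite("pics/w7.png",im)
print(proj("",(405,202,10),c),proj("",(462,202,4),c))
p=proj("",(405,202,10),c).astype(int);q=proj("",(462,202,4),c).astype(int)
hsv=cv2.cvtColor(im,40);g=cv2.cvtColor(im,6)
y0,y1=sorted((p[1],q[1]));print(g[max(0,y0-40):min(420,y1+40):5,p[0]-40:p[0]+44:5])
go((403.7,201.9,-10),y=sx,z=-sz)
E
```

```text
clock: 30.7
position: [401.5, 197.5, 167.1]
ee_rot: [0.014, 1.0, 0.001, 0.001]
contact_force: [-0.4, -0.5, -0.1]
gripper_width: 45.5
grasp_force: 0.0
[294.21867129 184.54229183] [295.52865295 243.05908761]
[[130 131 130 131 130 130 130 130 131 131 130 198 229 229 229 229 229]
 [131 131 130 131 131 130 131 130 129 130 210 229 229 229 229 228 229]
 [131 130 130 129 131 131 131 130 130 194 229 229 229 229 228 229 228]
 [130 131 130 130 131 131 130 131 146 229 229 229 228 229 229 229 229]
 [130 130 130 131 131 131 130 146 229 229 229 229 228 229 229 229 229]
 [130 130 130 130 131 130 133 230 229 230 229 229 229 229 229 228 229]
 [130 131 131 130 130 136 165 189 200 206 171 230 229 229 229 229 229]
 [131 130 131 130 130 230 232 247 246 247 183 229 229 229 229 229 229]
 [130 131 131 130 153 191 222 246 246 247 193 229 229 229 229 229 229]
 [131 131 130 131 168 210 220 245 246 247 194 228 229 229 229 229 229]
 [132 130 129 229 228 226 218 243 244 246 195 228 228 229 229 229 229]
 [130 130 130 206 173 230 213 241 242 245 209 228 229 229 229 229 229]
 [131 131 131 130 130 130 229 155 204 227 
[... 511 characters left out ...]
8 228 228 228]
 [228 228 229 229 228 228 228 227 193 229 228 228 228 228 228 228 229]
 [228 228 228 228 228 228 228 228 209 228 228 228 229 228 228 229 227]
 [228 228 228 228 229 228 228 228 229 228 228 228 228 228 228 228 228]
 [228 229 229 230 229 229 228 228 229 229 229 229 228 229 229 229 229]
 [ 38  37  40  40  41  40  42  37  40  40  39  38  39  40  34  36  38]
 [ 57  62  61  62  62  63  62  62  62  62  62  62  61  63  62  62  62]
 [ 78  86  66  65  65  65  66  64  66  64  64  64  64  63  65  65  66]
 [ 58  97  65  65  65  65  65  64  65  64  65  65  64  65  64  65  63]]
shift [ -2.6   4.9 176.5] rot [ 0.001 -0.    -0.002] q [ 0.82  0.13 -0.48 -0.   -0.96 -2.42] pos [401.  196.9 166.5]
```

The wrist pixels put the plate centre at about (294,188) and the nose at about (294,249). So the pin lies straight along the stand's y, with its plate at x≈408, y≈202. Now picking it up.

```bash
python3 jog.py '[[[-4,5,45],[0,0,0]],[[-4,5,90],[0,0,0]],[[-4,5,130],[0,0,0]],[[-4,5,160],[0,0,0]],[[-4,5,176],[0,0,0]],[[-4,5,176],[0,0,0]],[[-4,5,176],[0,0,0]]]'; python3 jog.py '[[[0,0,0],[0,0,0]],[[0,0,0],[0,0,0]],[[0,0,0],[0,0,0]],[[0,0,0],[0,0,0]],[[0,0,0],[0,0,0]],[[0,0,0],[0,0,0]]]' 5
```

```text
clock: 31.45
position: [405.8, 202.2, -8.9]
ee_rot: [0.015, 1.0, -0.0, 0.0]
contact_force: [-0.3, 0.4, 0.6]
gripper_width: 45.1
grasp_force: 0.0
clock: 32.05
position: [406.8, 203.3, -7.3]
ee_rot: [0.015, 1.0, 0.001, 0.002]
contact_force: [-0.4, -1.2, 5.9]
gripper_width: 16.6
grasp_force: 58.6
```

```bash
python3 jog.py '[[[0,0,-40],[0,0,0]],[[0,0,-71],[0,-0.03,0]],[[0,20,-71],[0,-0.03,0]],[[-20,50,-71],[0,-0.03,0]],[[-25,56,-71],[0,-0.03,0]],[[-25,56,-71],[0,-0.03,0]],[[-25,56,-71],[0,-0.03,0]],[[-25,56,-71],[0,-0.03,0]]]'
python3 - <<'E'
from h import *
zt=np.array([.03,0,-1]);zt/=np.linalg.norm(zt)
s=arm.read_state();T=R.from_quat(s["ee_rot"]).as_matrix();print(T.round(3),s["contact_force"])
go((433,259.4-(-.0276)*(0),63.5)+sx*0+sy*0,y=sx,z=-sz)
# image: find shaft/nose in side and top vs expected nose
c=cal("wrist");im=arm.get_image("wrist");cv2.imwrite("pics/w8.png",im)
t=arm.get_image("side");cv2.imwrite("pics/s8.png",t)
sd=cal("side")
N=np.array(s["position"]);
for P in((434.5+58.5,259.4-1.6,76),(434.5+20,258.8,76)):print(proj("",P,sd),proj("",P,c))
p=proj("",(493,258,76),sd).astype(int)
print(p,cv2.cvtColor(t,6)[p[1]-10:p[1]+12,p[0]-8:p[0]+26:2])
E
```

```text
clock: 32.85
position: [432.1, 256.8, 62.2]
ee_rot: [0.015, 1.0, -0.0, 0.015]
contact_force: [-1.0, -0.6, -0.3]
gripper_width: 16.6
grasp_force: 58.6
[[-0.999  0.031  0.03 ]
 [ 0.031  1.    -0.001]
 [-0.03  -0.    -1.   ]] [-1.01788274 -0.55913503 -0.31733514]
shift [-0.9  2.6 -1.3] rot [-0.     0.03  -0.003] q [ 0.88  0.34 -0.52  0.04 -0.69 -2.51] pos [432.1 256.8  62.2]
[282.06137848 234.61908685] [295.29255814 388.76865728]
[298.62737438 239.53392911] [295.49117623 320.65430654]
[282 234] [[155 121  86 219 211 211 211 210 212 186   9  13  26  23  10  15  16]
 [ 95  71  68 221 211 211 211 211 211 217   2  17  20  25  14  17  17]
 [ 54  32  40 200 215 212 212 211 211 215   0   9  17  18  13  20  19]
 [ 40  19  22 118 195 218 213 212 211 215 126  40   4   7  16  17  21]
 [ 18  16  17  16 115 153 219 215 211 211 198 184 131  45  12  14  18]
 [ 12  16  15  15  14  54 153 196 215 212 214 216 200 186   7  13  15]
 [ 15  18  19  19  14  17  49 114 196 216 212 212 214 222   7  13  16]
 [ 16  17  18  18  16  17  12  16 114 155 213 211 212 218   9  14  18]
 [ 15  18  18  17  17  15  14  11  
[... 259 characters left out ...]
 17  17  14  50 103 145 175 152 173 217 214 221  12  25  15]
 [ 16  19  17  18  17  15  45  86 126 162 162 161 198 225  15  22  17]
 [ 15  17  16  19  19  18  17  34  68 107 147  92 137 152  16  14  14]
 [ 20  20  17  18  18  18  16  13  25  56  90  94  81  73  15  23  16]
 [ 16  17  25  17  19  16  18  18  15  49  52  73  65  63  15  21  14]
 [ 15  14  21  17  19  17  17  18  18  56  53  33  44  57  12  22  17]
 [ 15  15  15  14  20  24  19  16  18  41  38  26  29  46  19  13  13]
 [ 14  15  14  15  15  19  19  19  16  27  28  27  28  39  54  41  11]
 [ 16  14  17  13  13  16  14  16  19  28  27  29  27  35  58  63  53]
 [ 15  14  17  14  18  14  16  19  27  47  27  29  28  28  43  60  59]]
```

```bash
python3 jog.py '[[[0,5,-1.3],[0,0,-0.003]],[[0,5,-1.3],[0,0,-0.003]],[[0,5,-1.3],[0,0,-0.003]],[[0,5,-1.3],[0,0,-0.003]]]'
python3 - <<'E'
from h import *
print("target offset",end=" ");go(np.array((433,261.7,63.5)),y=sx,z=-sz)
E
```

```text
clock: 33.35
position: [432.9, 263.0, 63.7]
ee_rot: [0.014, 1.0, 0.0, 0.016]
contact_force: [0.5, 0.8, -0.7]
gripper_width: 16.0
grasp_force: 58.6
target offset shift [-0.1 -1.3  0.2] rot [0.001 0.031 0.   ] q [ 0.88  0.35 -0.51  0.04 -0.69 -2.51] pos [432.9 263.   63.7]
```

```bash
python3 jog.py '[[[-3,-1.2,0.1],[0,0,0]],[[-8,-1.2,0.3],[0,0,0]],[[-14,-1.2,0.5],[0,0,0]],[[-18,-1.2,0.6],[0,0,0]],[[-22,-1.2,0.8],[0,0,0]],[[-26,-1.2,0.9],[0,0,0]],[[-26,-1.2,0.9],[0,0,0]]]'
python3 - <<'E'
from h import *
print((S.T@arm.read_state()["contact_force"]).round(1),arm.read_state()["wrist_torque"].round(2))
E
```

```text
clock: 34.05
position: [459.5, 261.1, 63.6]
ee_rot: [0.014, 1.0, 0.0, 0.016]
contact_force: [-0.1, 0.6, -0.4]
gripper_width: 16.2
grasp_force: 58.6
[ 0.6  0.1 -0.4] [0.11 0.01 0.01]
```

```bash
python3 jog.py '[[[-4,0,0.1],[0,0,0]],[[-8,0,0.2],[0,0,0]],[[-12,0,0.4],[0,0,0]],[[-12,0,0.4],[0,0,0]]]'; python3 jog.py '[[[-4,0,0.1],[0,0,0]],[[-8,0,0.2],[0,0,0]],[[-12,0,0.4],[0,0,0]],[[-12,0,0.4],[0,0,0]]]'
```

```text
clock: 34.45
position: [471.6, 260.9, 63.7]
ee_rot: [0.014, 1.0, 0.0, 0.016]
contact_force: [-0.1, 0.7, -0.7]
gripper_width: 16.1
grasp_force: 58.6
clock: 34.85
position: [483.6, 260.5, 63.6]
ee_rot: [0.014, 1.0, 0.0, 0.016]
contact_force: [-0.5, -0.3, -1.7]
gripper_width: 15.9
grasp_force: 58.6
```

```bash
python3 jog.py '[[[-3,0,0.1],[0,0,0]],[[-5,0,0.15],[0,0,0]],[[-5,0,0.15],[0,0,0]]]'|sed -n '2p;4p'; for i in 1 2 3; do python3 jog.py '[[[-1,0,0],[0,0,0]],[[-1.5,0,0.05],[0,0,0]],[[-1.5,0,0.05],[0,0,0]]]'|sed -n '2p;4p'; done
```

```text
position: [488.3, 260.4, 63.7]
contact_force: [0.0, -0.3, -1.4]
position: [489.5, 260.2, 63.6]
contact_force: [0.1, 0.2, -1.0]
position: [491.1, 260.2, 63.6]
contact_force: [0.2, 0.1, 0.4]
position: [492.6, 260.2, 63.6]
contact_force: [-0.2, 0.3, -1.6]
```

```bash
for i in 1 2; do python3 jog.py '[[[-1,0,0],[0,0,0]],[[-1.5,0,0.05],[0,0,0]],[[-1.5,0,0.05],[0,0,0]]]'|sed -n '2p;4p'; done
```

```text
position: [493.9, 260.1, 63.6]
contact_force: [-0.2, 0.6, 0.2]
position: [494.0, 260.0, 63.5]
contact_force: [-6.3, 2.9, 2.2]
```

```bash
python3 jog.py '[[[-1.5,0,0],[0,0,0]],[[-1.5,0,0],[0,0,0]],[[-1.5,0,0],[0,0,0]]]'|sed -n '2p;4p'; python3 jog.py '[[[1,0,0],[0,0,0]],[[1,0,0],[0,0,0]],[[1,0,0],[0,0,0]],[[1,0,0],[0,0,0]],[[1,0,0],[0,0,0]]]' 45; python3 jog.py '[[[2,0,-30],[0,0,0]],[[2,0,-60],[0,0,0]],[[2,0,-95],[0,0,0]],[[25,0,-130],[0,0.03,0]],[[25,0,-130],[0,0.03,0]],[[25,0,-130],[0,0.03,0]]]'
python3 - <<'E'
from h import *
c=cal("wrist");im=arm.get_image("wrist");cv2.imwrite("pics/w9.png",im);cv2.imwrite("pics/s9.png",arm.get_image("side"))
for y in (44,17):print(proj("",H2+S@np.array([0,y,5]),c))
p=proj("",H2+S@np.array([0,30.5,5]),c).astype(int)
print(p,cv2.cvtColor(im,6)[p[1]-30:p[1]+34:2,p[0]-24:p[0]+26:4])
E
```

```text
position: [494.1, 259.9, 63.5]
contact_force: [-11.4, 3.5, 5.4]
clock: 37.45
position: [496.2, 260.0, 63.6]
ee_rot: [0.014, 1.0, 0.0, 0.016]
contact_force: [-0.1, -0.9, -0.5]
gripper_width: 44.9
grasp_force: 0.0
clock: 38.05
position: [467.0, 261.0, 193.7]
ee_rot: [0.014, 1.0, 0.001, 0.002]
contact_force: [0.1, -0.4, -1.2]
gripper_width: 45.2
grasp_force: 0.0
[288.58610586 210.94789905]
[288.52725512 243.92341802]
[288 227] [[ 49  55  51  79  78  80  81  80  81  81  81  81  81]
 [ 49  47  48  48  57  81  79  80  80  81  80  81  81]
 [ 48  47  47  47  48  81  80  79  80  80  80  80  80]
 [ 49  48  50  47  46  80  79  79  80  80  80  80  79]
 [ 50  48  48  46  49  80  79  78  79  80  79  79  79]
 [ 49  47  47  47  46  78  80  79  78  78  79  78  79]
 [ 48  48  48  50  63  75  75  73  79  78  79  79  78]
 [ 47  46  47  83 100  98  99  97 106  78  78  79  78]
 [ 48  46  47 122 139 140 141 140 138 105  78  79  78]
 [ 47  47  47 139 172 173 170 169 164 132  77  79  78]
 [ 47  47  47 139 175 174 170 170 166 123  76  78  78]
 [ 48  47  46 137 173 174 171 168 165 117  77  77  76]
 [ 47  46  4
[... 388 characters left out ...]
32 162 165 163 163 161 111  22  20  21]
 [ 24  23  21 131 162 164 162 163 158 121  19  19  23]
 [ 20  21  18 133 160 163 161 161 158 122  16  20  40]
 [ 20  19  22 130 157 159 156 156 153  75  31  78  88]
 [ 23  22  22  44 114 124 124 114 102  23  42 132 202]
 [ 26  20  22  17  20  78 120  47  20  27  57 142 166]
 [ 38  29  25  19  18  20  33  19  18  42 137 151 198]
 [ 46  41  32  28  20  18  19  19  33  74 150 188 212]
 [ 50  48  45  38  28  21  40  28  67  95 142 217 211]
 [ 52  51  50  47  42  36  69  56  80 125  74 173 173]
 [ 52  51  52  51  51  50 104 119 139  83  66  68  79]
 [ 51  52  52  52  51 113 166 158 100  67  69  67  68]
 [ 51  51  51  51  50 111 172 173  56  68  69  68  69]]
```

The plate spans image rows 211–243, against 211–244 predicted for fully home, and the push stopped firmly. The gripper is clear, so I'm handing in.

```bash
python3 -c "
from bench import arm
print(arm.job_done())"
```

```text
the job is handed in; nothing more can be done
None
```

I handed the job in at about 38 s: the stake is reversed and bottomed in the socket with its flat tongue out, and the locking pin is pushed back through until its plate stopped against the stand. My force and camera checks agree, but the judge returned no verdict.

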